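Hold in the recessed reset of an ultrasonic cleaner

ROBOT

A 7-joint arm with a two-finger parallel gripper is mounted at the origin on the work surface. World frame = base frame: x ahead of the robot, y to its left, z up, the work surface at z = 0. Lengths are in mm, angles in degrees, forces in N, time in s.
With the tool pointing down it reaches from about 400 to 875 mm from the base axis. Payload 6.5 kg.
Tool frame: the origin (TCP) lies at the very end of the fingers, on their centre line; the grasp point (between the pads) lies ctrl.grip_depth behind it (ctrl.grip_depth is the distance from the TCP to the grasp point, in mm); x points along the fingers, y is the direction in which the jaws open and shut, and the axes are right-handed (so a half turn about x gives the same grasp; the last joint's range is limited). The gripper opens to 85 mm and grips with 20 to 120 N. Pads are 22 mm wide; open, the fingers measure 114 mm over their backs; the gripper's body (76 mm by 85 mm) begins 54 mm behind the grasp point. The pads swing forward as they close: fully open they stand 13 mm farther back than shut.
Start: joints at [-76.329, 30.733, -0.252, 88.115, 0.149, 61.152, -4.079], TCP at [195.062, 620.033, 231.29] pointing down, gripper open.
Joint ranges: [-154.64, 154.64], [-21.42, 123.67], [-72.66, 72.17], [13.99, 137.28], [-74.86, 254.86], [10.95, 109.41], [-158.01, 158.01]. Speed limits (degrees/s): [136.94, 136.94, 180, 180, 180, 180, 180].

INTERFACE

Orientations are given as [roll, pitch, yaw] about the fixed x, y, z axes, in that order (R = Rz(yaw) Ry(pitch) Rx(roll)).
In Python, from rig import ctrl gives the robot as it stands.
- The arm moves only by the shell command python3 -m inch 'ROWS' [FORCE]. ROWS is a JSON object of lists of equal length, an entry for each row: "dp": the shift along the tool's x, y, z in mm, a list of three; "spin": the turn about the tool's x in degrees; "hand": the finger opening in mm, from 0 to 85.4. A call has exactly 5 rows; each row shifts and turns the commanded pose from where the row before left it, along the tool's axes as they then stand; what a row does not reach is not made up. A row lasts 1/12 s, in which the tool goes at most 41.7 mm and 7.16 degrees, less where a joint would pass 70% of its speed; a pose out of reach is approached as far as the arm can. A call with a gripper value outside its range is refused whole. The fingers move at their own pace and stop on an object; FORCE is the grip in N (left out, the last holds). Time passes only in rows, so rows that do not move let the fingers close, or fill a call up. It gives the time, the measured TCP pose, the force and the opening at its end, in the units of the state.
- ctrl.sense(): the state, without advancing time (a new reading comes with each control period).
- ctrl.camera(name): name is "side" or "top"; returns a dict with "img" (420x560x3 uint8, blue, green, red), "K" (3x3 intrinsics, pixels), "distortion" ([k1, k2, p1, p2, k3] as OpenCV has them; the pictures are not rectified), "rvec" (rotation vector, rad) and "tvec" (3), from world to camera coordinates, as OpenCV has them. Camera axes: x right, y down, z forward; pixel columns grow to the right and rows downward; lengths in mm; the calibration is good to about 2 mm. A picture is of the moment at which its call begins. There is no depth.
- ctrl.finish_job(): hands the job in, once; it reports no verdict.
Trained networks look in a picture, given as the dict that the camera call returned (one of the last four; its "shot" number tells which), for a name from the list of things; names that differ only in an ending like _2 or _b are one class to them, and where a whole thing is asked for, a point or a joint stands for the part that bears it (a point fixed in the world has none). Each returns a list of dicts, best first, with "confidence" (0 to 1); they miss things now and then, are a little off and sometimes report something else, mostly with a low value. They report only what shows in the picture. A call takes as long as a camera call. They do not tell look-alikes from the thing itself.
- ctrl.boxes_of(name, picture): "xy" ([column, row] in pixels, amid what is visible of it).
The state is a dict: "time": time; "joint_pos": joint angles; "dq": joint speeds; "tau": joint torques, N m; "tcp_pos": TCP position; "tool_rot": TCP orientation; "ft_force": force on the tool from outside, world axes, zero at the start; "ft_torque": the same for the moment, N m; "opening": opening from 0.0 (shut) to 1.0 (fully open).
Only numpy, scipy, OpenCV 4.12 (cv2) and the standard library are available. Lean on these libraries where they do the work, as an engineer would, in place of code of your own. Each camera call takes 0.05 s, during which the arm holds its last target.

TASK

The ultrasonic cleaner has locked out and has to be restarted with its recessed reset button. Take the blue-handled probe out of the instrument stand, reach its tip down through the red-ringed hole in the cleaner's control deck, feel for the button and press it home to its stop, firmly but without forcing it. Keep it fully down for at least three seconds and finish like that, still gripping the probe with the button held down, so that I can switch the mains back on; leave everything else where it is.

Things in the scene. Friction and masses are not known exactly. Their poses are not given: they have to be found in the camera images.
- probe: Blunt-ended hand probe, loose, 60 g or so: straight round steel stem 5 mm in diameter and 48 mm long, then a coaxial round blue handle 13 mm in diameter and 90 mm long (total 138 mm). Origin: centre of the stem's lower end (the tip); its z axis runs up along the tool, so the handle spans z = 48 to 138 mm. It starts upright in any one of the three holes of the stand, the step under the handle resting on the stand's top and the stem hanging in the hole.
- probe_tip (a point): Centre of the flat lower end of the probe's stem (same point as the probe's origin).
- probe_grip (a point): Middle of the probe's blue handle, 93 mm above its tip, on the axis.
- stand: Instrument stand fixed to the bench: aluminium block 56 x 176 mm on a 66 x 186 mm black foot, top 60 mm above the bench. Origin: centre of its underside. Three upright through holes, 8 mm in diameter and 54 mm deep, in a row along its y axis at y = -58, 0 and 58 mm, x = 0. Each holds one instrument: the probe, the mirror and the scaler, in any order; none reaches more than 90 mm above the top of the block.
- cleaner: Ultrasonic cleaner fixed to the bench: steel housing 200 mm (its x) by 380 mm (its y), top 160 mm above the bench. Origin: centre of its underside. Open empty tank with a wire basket at its +y end (basket handles stand 11 mm above the top); grey flat control deck on the last 100 mm at its -y end, carrying a black timer knob 32 mm in diameter and 19 mm tall at x = 58, y = -140 mm, flat lamps and keys, and the red-ringed reset hole at x = -50, y = -140 mm.
- aperture (a point): Centre of the reset hole at the level of the deck's top face. The hole is upright, round, 12 mm in diameter, through a deck 8 mm thick, with a slight chamfer, ringed in red (21 mm ring, about 1 mm proud). Its axes are those of the cleaner, z up. Below it lies the flat red button cap, 15 mm in diameter, centred under the hole; the cap's top at rest lies 11 to 19 mm below the deck's top face, different each time, so feel for it.
- reset_button (a joint): Downward travel of the recessed reset button in m: 0 released, 0.006 at its hard stop. Spring return: about 2 N starts it moving, rising evenly to 5 N at the stop; it springs up if let go. It counts as held down beyond 0.005. The switch bears up to 40 N.
- mirror: Dental mirror standing upright in another hole of the stand: 5 mm stem, plain steel handle 13 mm in diameter, round 20 mm head on top; 138 mm long in all, origin at its lower end. Bystander.
- scaler: Scaler standing upright in another hole of the stand: 5 mm stem, green handle 13 mm in diameter, thin curved hook on top; 134 mm long in all, origin at its lower end. Bystander.
- cassette: Steel instrument cassette 180 x 84 x 28 mm with blue rails, lying on the grey drying mat at the right; origin at the centre of its underside. Bystander.
- detergent: White detergent bottle with a blue cap, 68 mm in diameter and 190 mm tall, standing towards the back; origin at the centre of its underside. Bystander.
- gallipot: Small steel bowl, 84 mm across and 42 mm tall, standing between the robot and the cleaner; origin at the centre of its underside. Bystander.
- tub: White tub with a red cap, 72 mm in diameter and 85 mm tall, standing behind the instrument stand; origin at the centre of its underside. Bystander.
- brush: Wooden-handled cleaning brush, 180 mm long, lying near the robot on its left; origin under its middle. Bystander.
There are look-alikes about, which are no part of the job. What is shaped like the stand but purple is not meant.

How it is judged:
By the outcome, as a careful person would: the job done as asked, in the order asked, and still so for the second after the job is handed in, while the arm keeps its last pose, push and grip.
It also fails if it takes over 45 s, if anything falls off the work surface, if the arm or the gripper's body presses on something with over 40 N, if the wrist force passes 120 N, or if a joint passes its speed limit or range.

## Working session

There is one attempt and no reset: what is moved stays moved. The work goes in short steps, Python scripts to look and compute and a shell command to move; the robot and the scene stay as the last step left them, time stands still between calls to the robot, and variables do not carry over. Pictures are saved under pics/ and viewed, and the job is handed in when it is done.

```bash
ls; mkdir -p pics; python3 - <<'E'
from rig import ctrl
import cv2
s=ctrl.sense(); print(s); print(ctrl.grip_depth)
for n in("top","side"):
    p=ctrl.camera(n); cv2.imwrite(f"pics/{n}0.png",p["img"])
    print(n,p["K"],p["distortion"],p["rvec"],p["tvec"])
    for o in("probe","probe_grip","stand","cleaner","aperture","mirror","scaler"):
        try: print(o,[(d["xy"],round(d["confidence"],2)) for d in ctrl.boxes_of(o,p)])
        except Exception as e: print(o,e)
E
```

```text
pics
{'time': 0.0, 'joint_pos': array([-76.3312101 ,  30.77748036,  -0.25602585,  88.17100013,
         0.14840754,  61.15416465,  -4.07725655]), 'dq': array([-0.02465626, -0.05549547,  0.01839938, -0.02984564,  0.06354341,
        0.02641334, -0.05595024]), 'tau': array([ 1.58407247e-04, -5.83431351e+01,  1.04858972e+00, -2.59102178e+01,
        1.22586940e-02,  9.84211889e-03, -2.03625575e-05]), 'tcp_pos': array([194.84867651, 619.42751617, 230.41096246]), 'tool_rot': array([ -86.56351796,   89.89768278, -104.01776353]), 'ft_force': array([0.29465968, 0.3381617 , 0.58844514]), 'ft_torque': array([-0.01111795,  0.01004834,  0.02431222]), 'opening': 0.9966908080926243}
18.700000000000003
top [[545.48798306   0.         288.47380989]
 [  0.         545.48798306 214.73362552]
 [  0.           0.           1.        ]] [0.04094615 0.         0.         0.         0.        ] [ 2.18236542 -2.20277163  0.06420182] [-109.33155175  520.81796228 1801.19691541]
probe []
probe_grip []
stand [([350.9, 269.6], 0.95), ([339.8, 217.6], 0.94), ([430.9, 218.7], 0.73), ([265.5, 262.0], 0.69), ([304.0, 143.5], 0.26)]
cleaner []
aperture [([176.8, 188.3], 0.92)]
mirror []
scaler []
side [[507.53042469   0.         283.69716985]
 [  0.         507.53042469 210.10364135]
 [  0.           0.           1.        ]] [-0.00487348  0.          0.          0.          0.        ] [ 2.11022362 -0.88365335  0.43387859] [-451.61266658  267.66261146 1215.62516245]
probe [([312.5, 236.3], 0.47), ([134.5, 213.0], 0.16)]
probe_grip [([313.6, 238.8], 0.48)]
stand [([333.4, 268.8], 0.73), ([289.0, 313.1], 0.69)]
cleaner [([223.9, 161.0], 0.71)]
aperture [([223.4, 157.0], 0.87), ([330.1, 269.2], 0.26)]
mirror [([329.4, 245.7], 0.69), ([225.3, 159.1], 0.18)]
scaler [([352.1, 258.3], 0.58)]
```

View pics/top0.png

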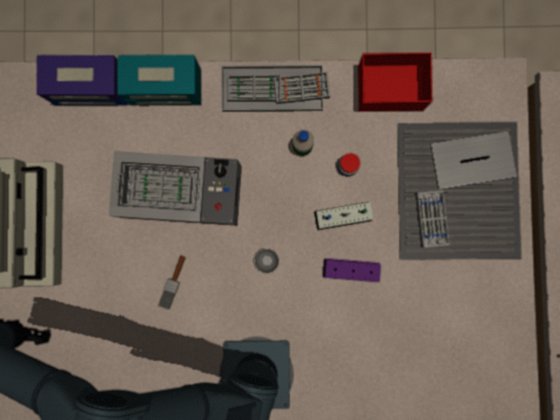

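View pics/side0.png

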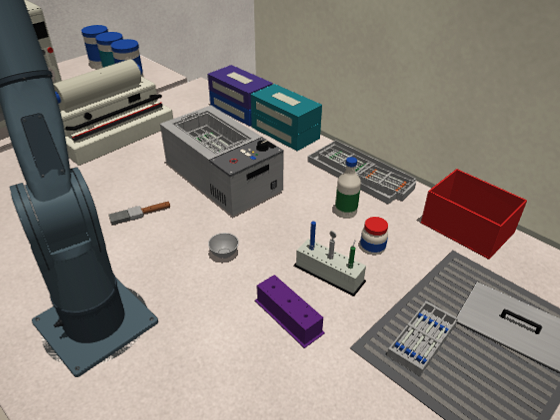

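The aluminium stand is at side (331,265) / top (344,215), and the purple look-alike is at side (290,310) / top (352,270). The blue handle is in the aluminium stand's left hole at side (313,236), next to the steel mirror at (332,246) and the green scaler at (352,257). The red ring is near top (218,206). I'll check these in enlarged crops.

```bash
python3 - <<'E'
import cv2,numpy as np
t=cv2.imread("pics/top0.png");s=cv2.imread("pics/side0.png")
def c(i,x,y,w,h,k): return cv2.resize(i[y:y+h,x:x+w],None,fx=k,fy=k,interpolation=cv2.INTER_CUBIC)
a=np.hstack([c(t,305,190,80,50,5),c(t,195,145,50,50*1+12,5)[:250]])
a=np.hstack([c(t,308,190,75,50,5),c(t,195,180,75,50,5)])
b=np.hstack([c(s,288,210,90,85,4)[:340],c(s,205,130,90,85,4)])
a=cv2.resize(a,(720,240));b=cv2.resize(b,(720,340))
cv2.imwrite("pics/crop0.png",np.vstack([a,b]))
E
```

```text
(no output)
```

View pics/crop0.png

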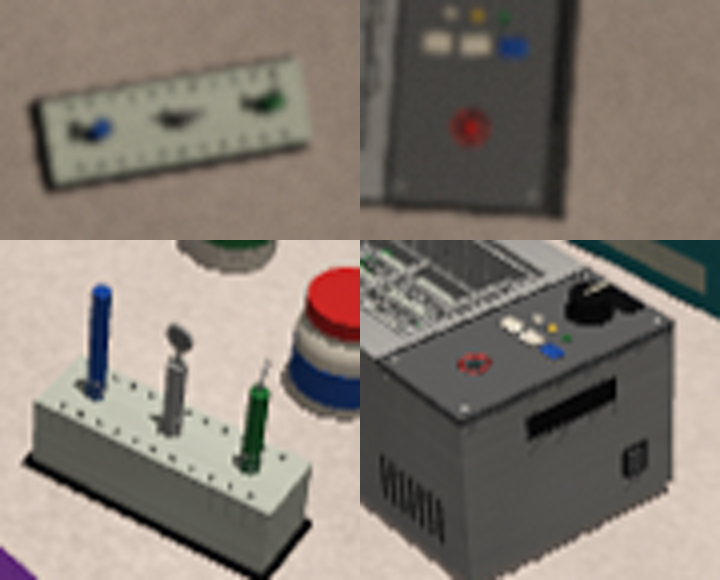

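```bash
cat > h.py <<'E'
import cv2,numpy as np
from scipy.optimize import least_squares
def proj(p,X):
    return cv2.projectPoints(np.float64(X).reshape(-1,1,3),p["rvec"],p["tvec"],p["K"],p["distortion"])[0].reshape(-1,2)
def ray(p,uv):
    n=cv2.undistortPoints(np.float64(uv).reshape(-1,1,2),p["K"],p["distortion"]).reshape(-1,2)
    R=cv2.Rodrigues(np.float64(p["rvec"]))[0]; d=(R.T@np.c_[n,np.ones(len(n))].T).T
    return -R.T@np.float64(p["tvec"]).ravel(),d
def atz(p,uv,z):
    c,d=ray(p,uv); return c+d*((z-c[2])/d[:,2:])
def tri(ps,uvs):
    A=np.zeros((3,3));b=np.zeros(3)
    for p,uv in zip(ps,uvs):
        c,d=ray(p,[uv]);d=d[0]/np.linalg.norm(d[0]);P=np.eye(3)-np.outer(d,d);A+=P;b+=P@c
    return np.linalg.solve(A,b)
def mask(img,col,box):
    x,y,w,h=box;i=img[y:y+h,x:x+w].astype(int);B,G,R=i[...,0],i[...,1],i[...,2]
    m={'b':(B-np.maximum(R,G)),'r':(R-np.maximum(B,G))}[col].clip(0)
    m=np.where(m>25,m,0); yy,xx=np.nonzero(m); w=m[yy,xx]
    return xx+x,yy+y,w
E
python3 - <<'E'
from rig import ctrl; from h import *
T=ctrl.camera("top");S=ctrl.camera("side")
u={}
for n,p,b in(("T",T,(210,198,16,16)),("S",S,(222,150,24,20))):
    x,y,w=mask(p["img"],'r',b); u[n]=(np.average(x,weights=w),np.average(y,weights=w)); print(n,u[n],len(x),atz(p,[u[n]],160)[0])
print("ap tri",tri([T,S],[u["T"],u["S"]]))
print("mid ring", )
x,y,w=mask(S["img"],'b',(300,212,25,45)); print("S blue",len(x),np.average(x,weights=w),np.average(y,weights=w),y.min(),y.max())
us=(np.average(x,weights=w),np.average(y,weights=w))
x,y,w=mask(T["img"],'b',(318,205,20,22)); ut=(np.average(x,weights=w),np.average(y,weights=w)); print("T blue",ut,x.min(),x.max())
print("probe mid S z105",atz(S,[us],105),"T top z150",atz(T,[ut],148), "T z105",atz(T,[ut],105),"tri",tri([T,S],[ut,us]))
# stand top corners, from crops (top a:4.8x from 308,190; side 4x from 288,210)
ct=np.float64([(40,101),(296,57),(310,143),(52,186)])/4.8+[308,190]
print("stand corners top cam z60",atz(T,ct,60).round(1).tolist())
cs=np.float64([(33,403-240),(88,355-240),(311,465-240),(270,515-240)])/4+[288,210]
print("side",atz(S,cs,60).round(1).tolist())
E
```

```text
T (np.float64(217.45504186385148), np.float64(206.3480160174736)) 55 [539.16652527 103.32821498 160.        ]
S (np.float64(233.09264305177112), np.float64(160.17547683923706)) 32 [542.44201491 106.11912985 160.        ]
ap tri [539.20132194 102.7038457  163.08752638]
mid ring
S blue 97 312.65921115921117 231.6998556998557 221 247
T blue (np.float64(328.6617647058824), np.float64(216.5)) 327 330
probe mid S z105 [[ 519.50757931 -227.79728223  105.        ]] T top z150 [[ 505.49671631 -237.91661849  148.        ]] T z105 [[ 507.80929006 -241.1371967   105.        ]] tri [ 506.47684064 -239.46094042  120.45010895]
stand corners top cam z60 [[528.4, -204.7, 60.0], [556.6, -378.3, 60.0], [498.2, -386.7, 60.0], [470.8, -212.1, 60.0]]
side [[472.5, -215.0, 60.0], [532.6, -209.2, 60.0], [555.3, -378.7, 60.0], [502.8, -387.0, 60.0]]
```

Every cue agrees: the blue-handled probe is in the aluminium stand's +y hole at about (506,-239), and the handle's z range fits. The aperture is near (540,103). Next I'll compute the tool axes and the spin needed to put the jaws across the stand's row.

```bash
cat >> h.py <<'E'
from scipy.spatial.transform import Rotation as Ro
def R_of(s): return Ro.from_euler('xyz',s["tool_rot"],degrees=True).as_matrix()
def st():
    from rig import ctrl
    s=ctrl.sense();R=R_of(s)
    print("t",round(s["time"],2),"tcp",s["tcp_pos"].round(1),"x",R[:,0].round(3),"yaz",round(float(np.degrees(np.arctan2(R[1,1],R[0,1]))),2),"F",s["ft_force"].round(2),"M",s["ft_torque"].round(2),"open",round(float(s["opening"]),3),"j",s["joint_pos"].round(1))
    return s,R
def dto(target):
    s,R=st(); d=np.float64(target)-s["tcp_pos"]; print("tool d",(R.T@d).round(1),"world d",d.round(1))
E
python3 - <<'E'
from h import *
dto([480,250,265])
dto([506,-239,265])
s,R=st();print(R.round(3))
E
```

```text
t 0.9 tcp [195.1 620.1 231.3] x [ 0.  0. -1.] yaz 72.54 F [-0.23 -0.18  1.31] M [ 0.04 -0.07 -0.04] open 1.002 j [-76.3  30.7  -0.3  88.1   0.1  61.2  -4.1]
tool d [ -33.7 -267.5  382.8] world d [ 284.9 -370.1   33.7]
t 0.9 tcp [195.1 620.1 231.3] x [ 0.  0. -1.] yaz 72.54 F [-0.23 -0.18  1.31] M [ 0.04 -0.07 -0.04] open 1.002 j [-76.3  30.7  -0.3  88.1   0.1  61.2  -4.1]
tool d [ -33.7 -726.1  554.4] world d [ 310.9 -859.1   33.7]
t 0.9 tcp [195.1 620.1 231.3] x [ 0.  0. -1.] yaz 72.54 F [-0.23 -0.18  1.31] M [ 0.04 -0.07 -0.04] open 1.002 j [-76.3  30.7  -0.3  88.1   0.1  61.2  -4.1]
[[ 0.     0.3    0.954]
 [ 0.     0.954 -0.3  ]
 [-1.     0.     0.   ]]
```

```bash
python3 -m inch '{"dp":[[-7,-10,15],[-7,-18,25],[-7,-20,29],[-7,-20,29],[-6,-20,29]],"spin":[0,0,0,0,0],"hand":[85,85,75,65,60]}' 40
python3 -m inch '{"dp":[[0,-20,29],[0,-20,29],[0,-20,29],[0,-20,29],[0,-20,29]],"spin":[0,0,0,0,0],"hand":[60,60,60,60,60]}'
python3 -m inch '{"dp":[[0,-20,29],[0,-20,29],[0,-20,29],[0,-20,27],[0,-10,15]],"spin":[0,0,0,0,0],"hand":[60,60,60,60,60]}'
python3 -m inch '{"dp":[[0,0,0],[0,0,0],[0,0,0],[0,0,0],[0,0,0]],"spin":[6.35,6.35,6.35,6.35,6.35],"hand":[60,60,60,60,60]}'
python3 -m inch '{"dp":[[0,0,0],[0,0,0],[0,0,0],[0,0,0],[0,0,0]],"spin":[6.35,6.35,6.35,6.35,6.35],"hand":[60,60,60,60,60]}'
python3 -c "
from h import *
dto([506,-239,240])"
```

```text
time: 1.32
tcp_pos: [291.2, 496.1, 266.1]
tool_rot: [47.8, 90.0, 30.3]
ft_force: [0.3, 0.9, 0.1]
opening: 0.706
time: 1.73
tcp_pos: [399.3, 356.8, 265.9]
tool_rot: [50.6, 90.0, 33.1]
ft_force: [0.7, 0.4, -0.0]
opening: 0.702
time: 2.15
tcp_pos: [496.7, 229.1, 265.9]
tool_rot: [-24.9, 89.9, -42.7]
ft_force: [0.3, -0.6, -0.0]
opening: 0.702
time: 2.57
tcp_pos: [494.2, 233.6, 265.7]
tool_rot: [94.1, 90.0, 44.6]
ft_force: [-0.5, 0.5, -0.3]
opening: 0.705
time: 2.98
tcp_pos: [494.2, 233.7, 265.7]
tool_rot: [137.8, 90.0, 56.5]
ft_force: [-0.5, 0.3, 0.2]
opening: 0.702
t 2.98 tcp [494.2 233.7 265.7] x [ 0.  0. -1.] yaz 8.68 F [-0.52  0.32  0.22] M [-0.04 -0.   -0.01] open 0.702 j [-47.1  19.1  21.5 102.9  -8.   59.5 -13.9]
tool d [ 25.6 -59.7 469.1] world d [  11.8 -472.7  -25.7]
```

```bash
python3 -m inch '{"dp":[[0,-2,16],[0,-4,30],[0,-4,35],[0,-5,35],[0,-5,35]],"spin":[0,0,0,0,0],"hand":[60,60,60,60,60]}'
python3 -m inch '{"dp":[[0,-4,35],[0,-5,35],[0,-4,35],[0,-5,35],[0,-4,35]],"spin":[0,0,0,0,0],"hand":[60,60,60,60,60]}'
python3 -m inch '{"dp":[[10,-5,35],[20,-5,35],[20,-4,35],[10,-3,23],[5,-1,12]],"spin":[0,0,0,0,0],"hand":[60,60,60,60,60]}'
python3 -m inch '{"dp":[[0,0,0],[0,0,0],[0,0,0],[0,0,0],[0,0,0]],"spin":[0,0,0,0,0],"hand":[60,60,60,60,60]}'
python3 -c "
from h import *
from rig import ctrl
dto([506,-239,86])
for n in ('side','top'):
  p=ctrl.camera(n); cv2.imwrite(f'pics/{n}1.png',p['img'])
  s=ctrl.sense();print(n,proj(p,[s['tcp_pos']]))
a=cv2.imread('pics/side1.png')[130:300,240:400];cv2.imwrite('pics/s1c.png',cv2.resize(a,None,fx=3.5,fy=3.5,interpolation=2))
"
```

```text
time: 3.4
tcp_pos: [497.8, 80.1, 265.7]
tool_rot: [115.9, 90.0, 34.9]
ft_force: [1.3, -0.1, -0.7]
opening: 0.705
time: 3.82
tcp_pos: [503.2, -96.3, 265.8]
tool_rot: [113.4, 89.9, 32.4]
ft_force: [0.3, 0.4, 0.5]
opening: 0.701
time: 4.23
tcp_pos: [505.8, -239.5, 199.2]
tool_rot: [-65.2, 89.9, -146.4]
ft_force: [-0.5, 0.0, 0.0]
opening: 0.71
time: 4.65
tcp_pos: [508.7, -233.8, 200.9]
tool_rot: [106.9, 89.9, 26.0]
ft_force: [0.6, 0.3, 0.0]
opening: 0.704
t 4.65 tcp [ 508.7 -233.8  200.9] x [ 0.001  0.001 -1.   ] yaz 9.15 F [0.59 0.34 0.03] M [0.   0.   0.01] open 0.704 j [ -3.1  26.3  30.6 105.1 -16.5  52.9  44.1]
tool d [114.9  -3.6   4.7] world d [  -2.7   -5.2 -114.9]
side [[313.34657138 205.71845641]]
top [[328.7205711  214.54438558]]
```

View pics/s1c.png

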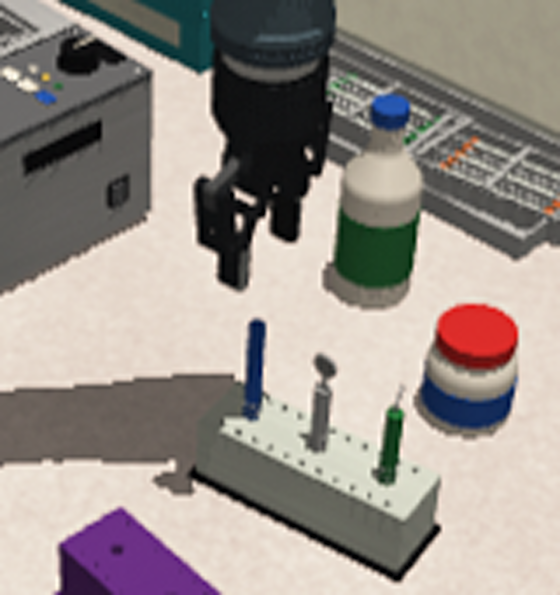

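View pics/top1.png

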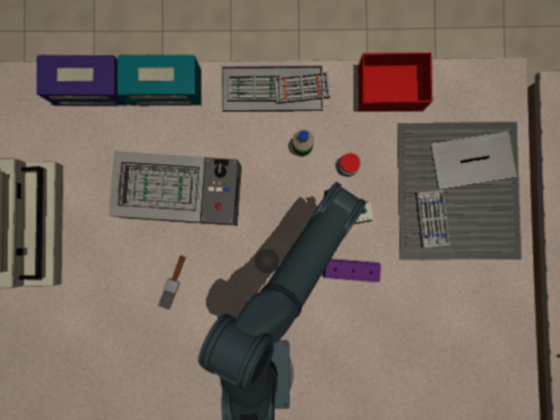

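The side crop shows the fingertips about 1 px from where calibration projects the TCP (313,206). They sit right above the blue handle at (313,222) to (312,249). Descending.

```bash
python3 -m inch '{"dp":[[10,-1,1],[15,-1,1],[15,-1,1],[15,-1,1],[10,0,1]],"spin":[0,0,0,0,0],"hand":[60,60,60,60,60]}'
python3 -c "
from h import *
dto([506,-239,86])"
```

```text
time: 5.17
tcp_pos: [503.9, -240.2, 133.4]
tool_rot: [-117.3, 89.9, 161.7]
ft_force: [-0.3, -0.5, 0.5]
opening: 0.697
t 5.17 tcp [ 503.9 -240.2  133.4] x [-0.002  0.001 -1.   ] yaz 9.05 F [-0.28 -0.49  0.5 ] M [-0.    0.03  0.01] open 0.697 j [-1.000e-01  3.170e+01  2.790e+01  1.079e+02 -2.020e+01  4.540e+01
  4.770e+01]
tool d [47.4  2.3 -0.8] world d [  2.1   1.2 -47.4]
```

```bash
python3 -m inch '{"dp":[[10,0,0],[13,0,0],[12,0,0],[8,0,0],[4,0,0]],"spin":[0,0,0,0,0],"hand":[60,60,60,60,60]}'
python3 -c "
from h import *
from rig import ctrl
for n in ('side','top'):
  p=ctrl.camera(n); cv2.imwrite(f'pics/{n}2.png',p['img'])
dto([506,-239,86])
a=cv2.imread('pics/side2.png')[170:300,260:390];cv2.imwrite('pics/s2c.png',cv2.resize(a,None,fx=4.5,fy=4.5,interpolation=2))
"
```

```text
time: 5.58
tcp_pos: [504.4, -240.3, 86.8]
tool_rot: [-120.7, 89.9, 158.3]
ft_force: [-0.3, 0.3, 0.1]
opening: 0.699
t 5.68 tcp [ 504.6 -240.5   87.6] x [-0.001  0.    -1.   ] yaz 9.04 F [-0.35 -0.22 -0.04] M [-0.03  0.06 -0.06] open 0.704 j [  1.8  35.8  25.5 108.9 -22.8  40.4  49.7]
tool d [ 1.6  1.6 -1.3] world d [ 1.4  1.5 -1.6]
```

View pics/s2c.png

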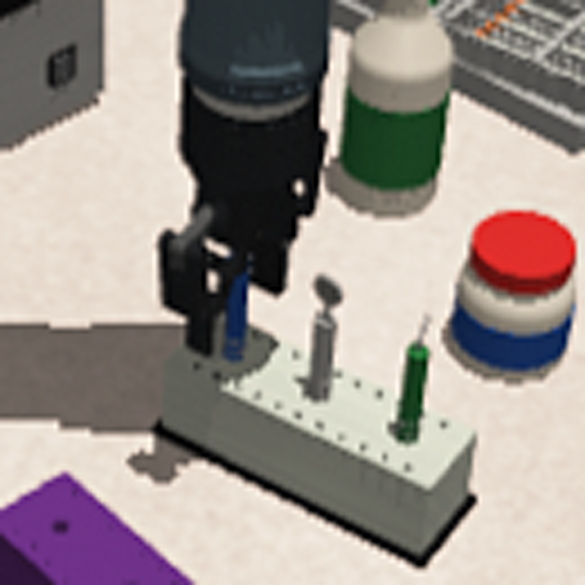

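The fingers straddle the blue handle: it's at crop (235,315), the fingers at (200,335) and (265,280). I'll trim 1.5 mm and close.

```bash
python3 -m inch '{"dp":[[0,1.5,-1.3],[0,0,0],[0,0,0],[0,0,0],[0,0,0]],"spin":[0,0,0,0,0],"hand":[60,50,40,30,20]}' 60
python3 -m inch '{"dp":[[0,0,0],[0,0,0],[0,0,0],[0,0,0],[0,0,0]],"spin":[0,0,0,0,0],"hand":[16,12,8,4,4]}' 80
python3 -m inch '{"dp":[[0,0,0],[0,0,0],[0,0,0],[0,0,0],[0,0,0]],"spin":[0,0,0,0,0],"hand":[4,4,4,4,4]}' 80
python3 -c "
from h import *
st()"
```

```text
time: 6.1
tcp_pos: [506.4, -239.2, 88.6]
tool_rot: [66.8, 90.0, -14.2]
ft_force: [-0.6, 1.1, 0.0]
opening: 0.241
time: 6.52
tcp_pos: [506.9, -239.2, 88.6]
tool_rot: [71.9, 89.9, -9.0]
ft_force: [2.3, 0.3, 1.7]
opening: 0.131
time: 6.93
tcp_pos: [506.9, -239.1, 88.6]
tool_rot: [72.2, 89.9, -8.8]
ft_force: [3.5, 2.2, 3.7]
opening: 0.131
t 6.93 tcp [ 506.9 -239.1   88.6] x [ 0.001 -0.    -1.   ] yaz 9.05 F [3.52 2.17 3.75] M [ 0.29 -0.9  -0.05] open 0.131 j [  1.6  35.7  25.5 108.8 -22.8  40.5  49.5]
```

```bash
python3 -m inch '{"dp":[[-6,0,0],[-12,0,0],[-15,0,0],[-15,0,0],[-15,0,0]],"spin":[0,0,0,0,0],"hand":[4,4,4,4,4]}'
python3 -m inch '{"dp":[[-25,0,0],[-30,0,0],[-30,0,0],[-25,0,0],[-10,0,0]],"spin":[0,0,0,0,0],"hand":[4,4,4,4,4]}'
python3 -m inch '{"dp":[[0,0,0],[0,0,0],[0,0,0],[0,0,0],[0,0,0]],"spin":[0,0,0,0,0],"hand":[4,4,4,4,4]}'
python3 -c "
from h import *
from rig import ctrl
dto([539,103,275])
s=ctrl.sense()
P=ctrl.camera('side'); cv2.imwrite('pics/side3.png',P['img'])
t=s['tcp_pos']; print(proj(P,[t-[0,0,76.6],t-[0,0,28.6],t+[0,0,61]]))
a=P['img'][140:300,250:410];cv2.imwrite('pics/s3c.png',cv2.resize(a,None,fx=3.7,fy=3.7,interpolation=2))
"
```

```text
time: 7.35
tcp_pos: [504.8, -239.1, 151.2]
tool_rot: [-106.9, 89.8, 172.1]
ft_force: [-0.3, 0.0, -1.3]
opening: 0.133
time: 7.77
tcp_pos: [505.9, -240.3, 273.9]
tool_rot: [44.6, 89.9, -36.5]
ft_force: [-0.0, -0.3, 0.0]
opening: 0.13
time: 8.18
tcp_pos: [505.4, -238.8, 269.8]
tool_rot: [-111.7, 89.8, 167.3]
ft_force: [0.3, -0.4, -0.8]
opening: 0.128
t 8.18 tcp [ 505.4 -238.8  269.8] x [-0.003  0.001 -1.   ] yaz 9.04 F [ 0.26 -0.4  -0.8 ] M [0.03 0.02 0.04] open 0.128 j [ -4.7  21.7  33.  101.2 -13.2  61.2  41.9]
tool d [  -5.1   86.9 -332.3] world d [ 33.6 341.8   5.2]
[[313.80321372 209.57305198]
 [314.73379916 194.01467975]
 [316.59924827 162.81247609]]
```

View pics/s3c.png

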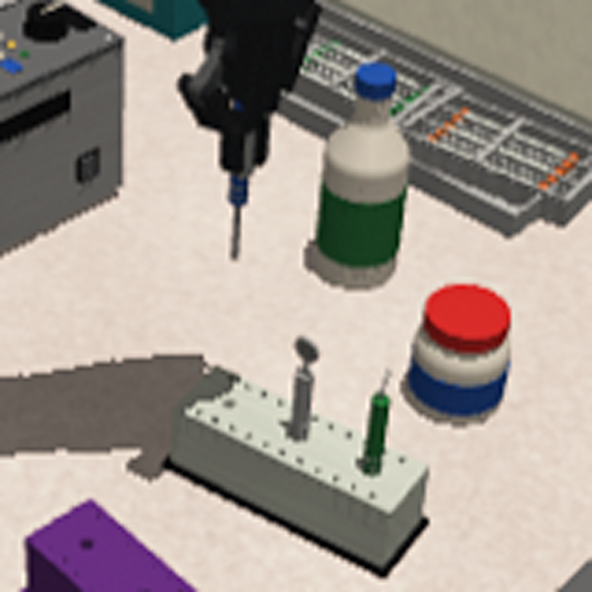

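The probe is lifted upright. Its tip is at (313.5,210), against a prediction of (313.8,209.6), and the hole it left is empty. Carrying it over to the reset hole.

```bash
python3 -m inch '{"dp":[[0,3,-11],[0,5,-20],[0,7,-27],[0,7,-27],[0,7,-27]],"spin":[0,0,0,0,0],"hand":[4,4,4,4,4]}'
python3 -m inch '{"dp":[[0,7,-27],[0,7,-27],[0,7,-27],[0,7,-27],[0,7,-27]],"spin":[0,0,0,0,0],"hand":[4,4,4,4,4]}'
python3 -m inch '{"dp":[[0,7,-27],[0,7,-27],[0,5,-18],[0,3,-10],[0,1,-4]],"spin":[0,0,0,0,0],"hand":[4,4,4,4,4]}'
python3 -m inch '{"dp":[[0,0,0],[0,0,0],[0,0,0],[0,0,0],[0,0,0]],"spin":[0,0,0,0,0],"hand":[4,4,4,4,4]}'
python3 -c "
from h import *
from rig import ctrl
dto([539,103,275])
s=ctrl.sense()
P=ctrl.camera('side'); cv2.imwrite('pics/side4.png',P['img'])
t=s['tcp_pos']; print(proj(P,[t-[0,0,76.6],t-[0,0,28.6],t+[0,0,61],[540,103.5,160]]))
a=P['img'][80:200,170:330];cv2.imwrite('pics/s4c.png',cv2.resize(a,None,fx=5,fy=5,interpolation=2))
T=ctrl.camera('top'); cv2.imwrite('pics/top4.png',T['img'])
"
```

```text
time: 8.65
tcp_pos: [517.1, -121.9, 271.1]
tool_rot: [-148.2, 90.0, 130.8]
ft_force: [1.3, 0.6, -0.3]
opening: 0.125
time: 9.07
tcp_pos: [530.2, 17.2, 271.2]
tool_rot: [-148.5, 90.0, 130.6]
ft_force: [1.6, -0.3, -0.8]
opening: 0.133
time: 9.48
tcp_pos: [539.5, 105.9, 270.9]
tool_rot: [-129.3, 90.0, 149.9]
ft_force: [0.1, -0.3, -0.0]
opening: 0.13
time: 9.9
tcp_pos: [539.9, 102.2, 271.4]
tool_rot: [19.5, 90.0, -61.6]
ft_force: [0.2, 0.2, -1.4]
opening: 0.128
t 9.9 tcp [539.9 102.2 271.4] x [ 0. -0. -1.] yaz 8.94 F [ 0.17  0.16 -1.36] M [ 0.04 -0.02 -0.  ] open 0.128 j [-35.9  19.5  26.  102.3  -9.6  60.4   2.5]
tool d [-3.6 -0.8 -0.9] world d [-0.9  0.8  3.6]
[[232.66467463 150.84329271]
 [231.74149921 136.25560011]
 [229.91047523 107.30448729]
 [233.05519494 160.8561714 ]]
```

View pics/s4c.png

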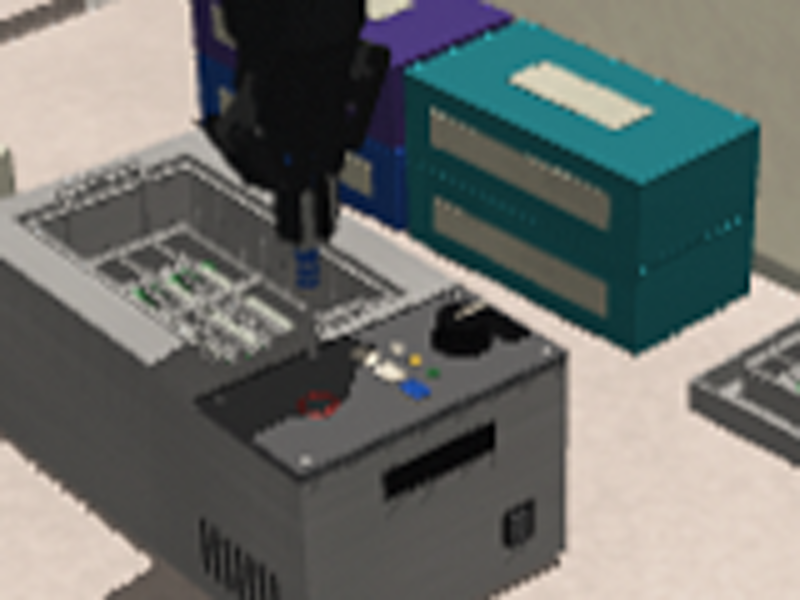

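View pics/top4.png

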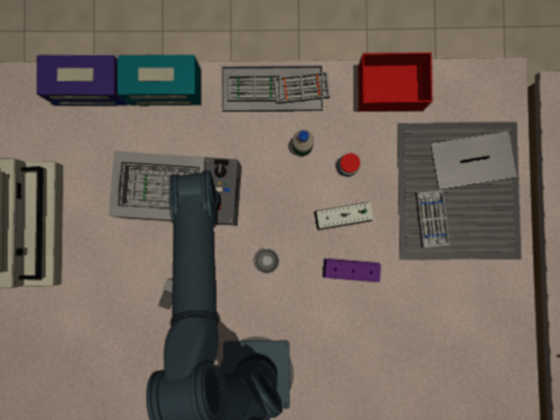

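```bash
cat > ring.py <<'E'
from h import *; from rig import ctrl
from scipy.optimize import minimize
T=ctrl.camera("top");S=ctrl.camera("side")
a=np.linspace(0,2*np.pi,72,endpoint=False)
def model(p,x,y,box,k=8):
    x0,y0,w,h=box; m=np.zeros((h*k,w*k),np.float32)
    for r,z,v in((10.5,161,1.),(6,160.5,0.)):
        q=proj(p,np.c_[x+r*np.cos(a),y+r*np.sin(a),np.full(72,z)])
        q=((q-[x0,y0]+.5)*k-.5)*16
        cv2.fillPoly(m,[q.round().astype(np.int32)],v,shift=4,lineType=cv2.LINE_8)
    return cv2.resize(m,(w,h),interpolation=cv2.INTER_AREA)
for n,f,p,box in(("T","top0",T,(208,196,20,20)),("S","side0",S,(221,149,25,22)),("S4","side4",S,(221,149,25,22))):
    i=cv2.imread(f"pics/{f}.png").astype(float);x0,y0,w,h=box
    r=(i[...,2]-i[...,:2].mean(2))[y0:y0+h,x0:x0+w]
    best=[]
    for s in (0.5,0.8,1.1):
      def cost(v):
        m=cv2.GaussianBlur(model(p,*v,box),(0,0),s); A=np.c_[m.ravel(),np.ones(m.size)]
        c,_,_,_=np.linalg.lstsq(A,r.ravel(),rcond=None); return ((A@c-r.ravel())**2).sum()
      o=minimize(cost,[540,104],method="Nelder-Mead",options=dict(initial_simplex=[[540,104],[545,104],[540,109]]))
      best.append((s,o.x.round(2).tolist(),round(o.fun)))
    print(n,best)
E
python3 ring.py
python3 - <<'E'
import cv2,numpy as np
t=cv2.imread("pics/top0.png");s=cv2.imread("pics/side0.png")
cv2.imwrite("pics/cl_t.png",cv2.resize(t[140:235,100:250],None,fx=5,fy=5,interpolation=2))
cv2.imwrite("pics/cl_s.png",cv2.resize(s[95:220,150:295],None,fx=4.6,fy=4.6,interpolation=2))
E
```

```text
T [(0.5, [539.43, 105.5], 59955), (0.8, [539.48, 104.77], 40456), (1.1, [539.42, 104.32], 26375)]
S [(0.5, [541.29, 104.71], 40045), (0.8, [541.26, 104.53], 43946), (1.1, [541.41, 104.56], 51978)]
S4 [(0.5, [540.64, 103.2], 26200), (0.8, [540.84, 102.94], 26639), (1.1, [540.9, 102.95], 30114)]
```

View pics/cl_t.png

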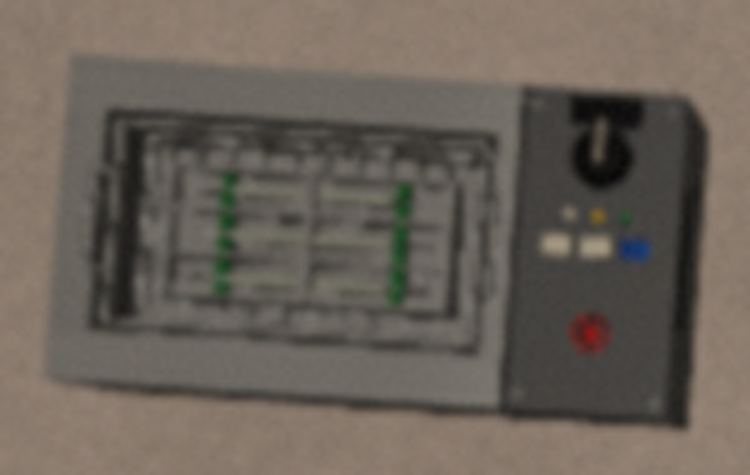

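View pics/cl_s.png

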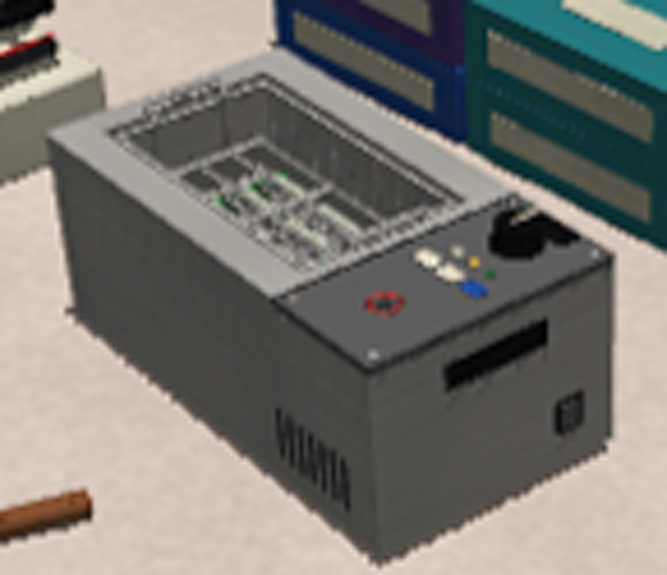

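Four fits agree on the aperture at about (540.3,104), within roughly 1.3 mm. I'll lower to just above the ring and check again.

```bash
python3 -m inch '{"dp":[[6,0.7,-1.7],[9,0,0],[8,0,0],[5,0,0],[2,0,0]],"spin":[0,0,0,0,0],"hand":[4,4,4,4,4]}'
python3 -m inch '{"dp":[[0,0,0],[0,0,0],[0,0,0],[0,0,0],[0,0,0]],"spin":[0,0,0,0,0],"hand":[4,4,4,4,4]}'
python3 -c "
from h import *
from rig import ctrl
dto([540.3,104,230])
s=ctrl.sense()
P=ctrl.camera('side'); cv2.imwrite('pics/side5.png',P['img'])
t=s['tcp_pos']; print(proj(P,[t-[0,0,76.6],t-[0,0,28.6],[540.3,104,160]]))
a=P['img'][120:180,195:275];cv2.imwrite('pics/s5c.png',cv2.resize(a,None,fx=10,fy=10,interpolation=2))
"
```

```text
time: 10.52
tcp_pos: [539.4, 105.0, 239.7]
tool_rot: [-78.6, 89.9, -159.6]
ft_force: [-0.4, -0.1, -0.1]
opening: 0.132
time: 10.93
tcp_pos: [540.5, 105.2, 241.6]
tool_rot: [101.2, 90.0, 20.2]
ft_force: [-0.3, 0.4, -0.7]
opening: 0.126
t 10.93 tcp [540.5 105.2 241.6] x [ 0.001  0.    -1.   ] yaz 9.04 F [-0.35  0.42 -0.68] M [-0.02 -0.01 -0.  ] open 0.126 j [-35.5  21.5  25.3 104.  -10.8  56.8   3.3]
tool d [11.6 -0.4  1.2] world d [ -0.2  -1.2 -11.6]
[[232.70006831 159.10506084]
 [231.79059372 144.89832687]
 [233.01919336 160.7483651 ]]
```

View pics/s5c.png

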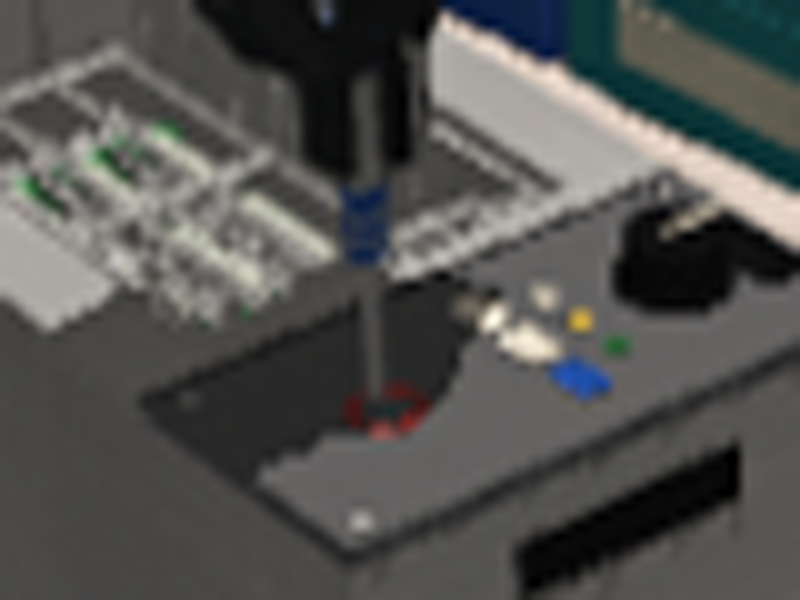

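```bash
python3 - <<'E'
from h import *; from rig import ctrl
S=ctrl.camera("side");im=S["img"].astype(int)
t=ctrl.sense()["tcp_pos"]
print("J",((proj(S,[t+[1,0,-76],t+[0,1,-76],t+[0,0,-75]])-proj(S,[t-[0,0,76]]))).round(3).tolist())
for r in range(138,162,2):
    print(r,"pred",proj(S,[t-[0,0,76.6-(159.1-r)/14.2*48]]).round(1)[0].tolist(),[tuple(im[r,c].tolist()) for c in range(227,239)])
E
```

```text
J [[0.26, -0.134], [-0.228, -0.134], [-0.019, -0.29]]
138 pred [231.3, 137.8] [(100, 105, 108), (66, 67, 66), (51, 42, 37), (65, 64, 63), (67, 66, 64), (66, 60, 57), (56, 47, 40), (67, 68, 68), (69, 71, 73), (81, 82, 85), (72, 74, 75), (67, 69, 71)]
140 pred [231.4, 139.9] [(81, 83, 86), (102, 108, 111), (76, 57, 49), (69, 31, 12), (69, 29, 10), (69, 37, 22), (66, 52, 42), (66, 67, 68), (67, 70, 72), (68, 70, 72), (65, 67, 68), (76, 78, 80)]
142 pred [231.6, 142.0] [(64, 66, 68), (66, 70, 72), (67, 43, 32), (70, 51, 43), (70, 55, 48), (69, 47, 35), (73, 54, 43), (88, 90, 90), (117, 122, 125), (129, 133, 135), (162, 167, 172), (151, 156, 160)]
144 pred [231.7, 144.0] [(160, 174, 174), (101, 111, 112), (70, 64, 60), (69, 55, 47), (72, 52, 41), (68, 51, 42), (72, 55, 46), (116, 119, 121), (118, 123, 126), (98, 100, 104), (102, 106, 109), (114, 118, 121)]
146 pred [231.8, 146.1] [(99, 104, 106), (73, 77, 79), (67, 66, 65), (68, 56, 50), (70, 55, 48), (77, 66, 60), (108, 111, 113), (117, 122, 126), (169, 174, 178), (179, 185, 188), (155, 161, 164), (140, 145, 148)]
148 pred [232.0, 148.1]
[... 627 characters left out ...]
 40, 39), (57, 59, 60), (71, 74, 75), (46, 47, 47), (41, 41, 41), (42, 42, 42), (41, 41, 41), (40, 41, 41), (41, 41, 41)]
156 pred [232.5, 156.1] [(41, 41, 41), (41, 41, 42), (40, 40, 41), (40, 40, 40), (51, 53, 53), (71, 73, 75), (49, 51, 51), (40, 40, 40), (41, 41, 40), (41, 41, 41), (40, 41, 40), (40, 41, 41)]
158 pred [232.6, 158.1] [(41, 41, 41), (41, 41, 41), (41, 41, 41), (41, 41, 39), (47, 47, 56), (71, 73, 75), (48, 49, 64), (34, 35, 62), (34, 35, 62), (36, 37, 47), (41, 41, 42), (39, 39, 39)]
160 pred [232.7, 160.0] [(41, 41, 40), (40, 41, 40), (31, 32, 54), (21, 22, 71), (37, 36, 45), (44, 44, 42), (44, 44, 41), (43, 43, 38), (42, 41, 35), (29, 29, 53), (21, 23, 67), (61, 62, 68)]
```

In the image the stem sits about 0.5 px left of its predicted position and about 1 px left of the ring centre. I'll shift about (+1.3, -2.2) mm and check again.

```bash
python3 -m inch '{"dp":[[0,0.5,1.2],[0,0.4,1.2],[0,0,0],[0,0,0],[0,0,0]],"spin":[0,0,0,0,0],"hand":[4,4,4,4,4]}'
python3 -c "
from h import *
from rig import ctrl
st()
s=ctrl.sense()
P=ctrl.camera('side'); cv2.imwrite('pics/side6.png',P['img']); im=P['img'].astype(int)
t=s['tcp_pos']; print(proj(P,[t-[0,0,76.6]]))
for r in (152,154,156,158): 
  w=(im[r,228:237].mean(1)-41).clip(0); print(r,(w*np.arange(228,237)).sum()/w.sum(), w.round())
a=P['img'][140:175,210:258];cv2.imwrite('pics/s6c.png',cv2.resize(a,None,fx=16,fy=16,interpolation=2))
"
```

```text
time: 11.45
tcp_pos: [541.5, 102.9, 241.3]
tool_rot: [159.9, 90.0, 78.9]
ft_force: [-0.2, 1.4, 0.5]
opening: 0.128
t 11.45 tcp [541.5 102.9 241.3] x [ 0.  0. -1.] yaz 9.03 F [-0.2   1.38  0.45] M [-0.04  0.01  0.01] open 0.128 j [-35.2  21.6  25.4 103.9 -10.9  56.9   3.6]
[[233.50825633 159.3744558 ]]
152 232.5754189944134 [ 0.  0.  0.  0. 30. 26.  4.  0.  0.]
154 232.57923497267757 [ 0.  0.  1.  0. 27. 29.  4.  0.  0.]
156 232.76373626373623 [ 0.  0.  0.  0. 20. 33.  7.  0.  0.]
158 232.97619047619048 [ 0.  1.  0.  0. 12. 32. 10.  2.  0.]
```

View pics/s6c.png

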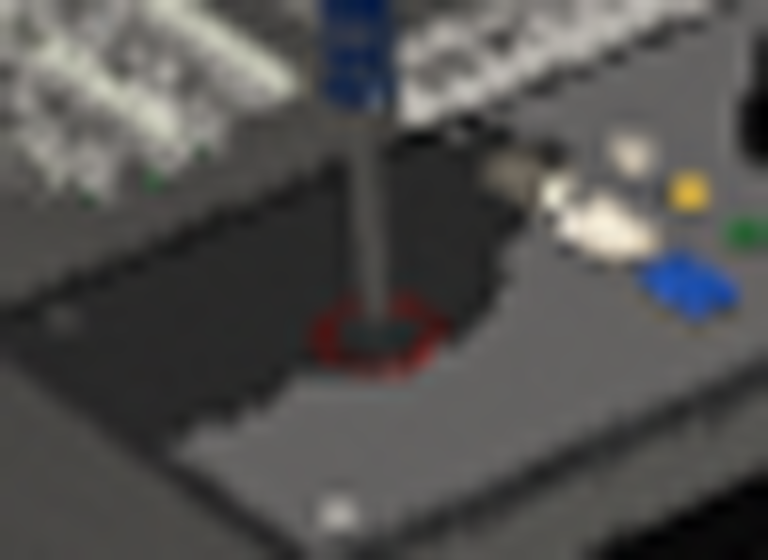

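The tip, at crop (378,310), will be at about (378,333) once lowered 5 mm, and the ring centre is (378,335), so it's aligned. Now inserting.

```bash
python3 -m inch '{"dp":[[2,0,0],[2,0,0],[2,0,0],[1,0,0],[0,0,0]],"spin":[0,0,0,0,0],"hand":[4,4,4,4,4]}'
python3 -m inch '{"dp":[[1,0,0],[1,0,0],[1,0,0],[1,0,0],[0,0,0]],"spin":[0,0,0,0,0],"hand":[4,4,4,4,4]}'
python3 -c "
from h import *
from rig import ctrl
st();P=ctrl.camera('side');a=P['img'][140:175,210:258];cv2.imwrite('pics/s7c.png',cv2.resize(a,None,fx=12,fy=12,interpolation=2))"
```

```text
time: 11.92
tcp_pos: [541.3, 102.9, 233.9]
tool_rot: [-76.8, 90.0, -157.8]
ft_force: [0.0, -0.4, -1.9]
opening: 0.128
time: 12.33
tcp_pos: [541.4, 102.9, 230.1]
tool_rot: [-72.1, 90.0, -153.0]
ft_force: [0.3, -0.0, -0.0]
opening: 0.128
t 12.33 tcp [541.4 102.9 230.1] x [-0. -0. -1.] yaz 9.04 F [ 0.33 -0.01 -0.02] M [ 0.   -0.01  0.04] open 0.128 j [-35.   22.4  25.1 104.6 -11.3  55.5   3.9]
```

View pics/s7c.png

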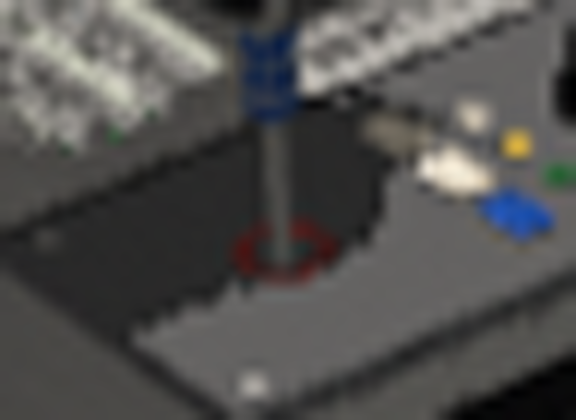

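The stem is through the hole at z≈153.5 with no contact force. Feeling down for the button now.

```bash
for i in 1 ; do python3 -m inch '{"dp":[[1,0,0],[1,0,0],[1,0,0],[1,0,0],[0,0,0]],"spin":[0,0,0,0,0],"hand":[4,4,4,4,4]}'; done
python3 -m inch '{"dp":[[1,0,0],[1,0,0],[0,0,0],[0,0,0],[0,0,0]],"spin":[0,0,0,0,0],"hand":[4,4,4,4,4]}'
python3 -m inch '{"dp":[[1,0,0],[1,0,0],[0,0,0],[0,0,0],[0,0,0]],"spin":[0,0,0,0,0],"hand":[4,4,4,4,4]}'
```

```text
time: 12.8
tcp_pos: [541.4, 102.9, 226.1]
tool_rot: [-79.4, 90.0, -160.3]
ft_force: [-0.5, 0.0, -0.5]
opening: 0.131
time: 13.22
tcp_pos: [541.7, 102.9, 224.5]
tool_rot: [98.5, 90.0, 17.5]
ft_force: [-0.0, -0.3, 1.4]
opening: 0.126
time: 13.63
tcp_pos: [541.7, 103.0, 222.4]
tool_rot: [95.3, 90.0, 14.3]
ft_force: [0.7, 0.3, 1.6]
opening: 0.133
```

```bash

python3 -m inch '{"dp":[[1,0,0],[0,0,0],[0,0,0],[0,0,0],[0,0,0]],"spin":[0,0,0,0,0],"hand":[4,4,4,4,4]}'
python3 -m inch '{"dp":[[1,0,0],[0,0,0],[0,0,0],[0,0,0],[0,0,0]],"spin":[0,0,0,0,0],"hand":[4,4,4,4,4]}'
python3 -m inch '{"dp":[[1,0,0],[0,0,0],[0,0,0],[0,0,0],[0,0,0]],"spin":[0,0,0,0,0],"hand":[4,4,4,4,4]}'
```

```text
time: 14.05
tcp_pos: [541.6, 103.0, 221.4]
tool_rot: [90.0, 90.0, 9.0]
ft_force: [0.1, -0.4, 3.6]
opening: 0.125
time: 14.47
tcp_pos: [541.7, 102.9, 220.4]
tool_rot: [89.0, 90.0, 8.1]
ft_force: [0.8, 0.7, 3.6]
opening: 0.131
time: 14.88
tcp_pos: [541.6, 102.9, 219.4]
tool_rot: [86.3, 90.0, 5.3]
ft_force: [1.3, 0.6, 4.2]
opening: 0.13
```

```bash

python3 -m inch '{"dp":[[0.5,0,0],[0.5,0,0],[0,0,0],[0,0,0],[0,0,0]],"spin":[0,0,0,0,0],"hand":[4,4,4,4,4]}'
python3 -m inch '{"dp":[[0.5,0,0],[0,0,0],[0,0,0],[0,0,0],[0,0,0]],"spin":[0,0,0,0,0],"hand":[4,4,4,4,4]}'
python3 -c "from h import *;st()"
```

```text
time: 15.3
tcp_pos: [541.7, 103.0, 218.6]
tool_rot: [109.1, 90.0, 28.2]
ft_force: [-0.0, 0.1, 6.9]
opening: 0.13
time: 15.72
tcp_pos: [541.8, 103.0, 218.5]
tool_rot: [113.2, 90.0, 32.2]
ft_force: [-0.8, -0.6, 8.1]
opening: 0.127
t 15.72 tcp [541.8 103.  218.5] x [ 0.001  0.    -1.   ] yaz 9.04 F [-0.8  -0.62  8.07] M [-0.05  0.25 -0.01] open 0.127 j [-34.7  23.2  24.8 105.2 -11.8  54.1   4.4]
```

```bash

python3 -m inch '{"dp":[[0.5,0,0],[0,0,0],[0,0,0],[0,0,0],[0,0,0]],"spin":[0,0,0,0,0],"hand":[4,4,4,4,4]}'
python3 -m inch '{"dp":[[0.5,0,0],[0,0,0],[0,0,0],[0,0,0],[0,0,0]],"spin":[0,0,0,0,0],"hand":[4,4,4,4,4]}'
python3 -m inch '{"dp":[[0.5,0,0],[0,0,0],[0,0,0],[0,0,0],[0,0,0]],"spin":[0,0,0,0,0],"hand":[4,4,4,4,4]}'
```

```text
time: 16.13
tcp_pos: [541.9, 102.9, 218.3]
tool_rot: [115.9, 89.9, 35.0]
ft_force: [-2.3, -0.5, 12.0]
opening: 0.132
time: 16.55
tcp_pos: [542.1, 103.0, 218.2]
tool_rot: [116.3, 89.9, 35.3]
ft_force: [-2.3, -0.6, 14.5]
opening: 0.131
time: 16.97
tcp_pos: [542.2, 103.0, 218.1]
tool_rot: [116.3, 89.9, 35.3]
ft_force: [-3.1, -0.8, 17.7]
opening: 0.131
```

The stop is confirmed: the force rises about 3 N per 0.5 mm commanded, with almost no motion (218.5 to 218.1). Total travel was about 6 mm. Holding.

```bash

Z='python3 -m inch'
python3 -m inch '{"dp":[[0,0,0],[0,0,0],[0,0,0],[0,0,0],[0,0,0]],"spin":[0,0,0,0,0],"hand":[4,4,4,4,4]}'
python3 -m inch '{"dp":[[0,0,0],[0,0,0],[0,0,0],[0,0,0],[0,0,0]],"spin":[0,0,0,0,0],"hand":[4,4,4,4,4]}'
python3 -m inch '{"dp":[[0,0,0],[0,0,0],[0,0,0],[0,0,0],[0,0,0]],"spin":[0,0,0,0,0],"hand":[4,4,4,4,4]}'
python3 -m inch '{"dp":[[0,0,0],[0,0,0],[0,0,0],[0,0,0],[0,0,0]],"spin":[0,0,0,0,0],"hand":[4,4,4,4,4]}'
python3 -m inch '{"dp":[[0,0,0],[0,0,0],[0,0,0],[0,0,0],[0,0,0]],"spin":[0,0,0,0,0],"hand":[4,4,4,4,4]}'
python3 -m inch '{"dp":[[0,0,0],[0,0,0],[0,0,0],[0,0,0],[0,0,0]],"spin":[0,0,0,0,0],"hand":[4,4,4,4,4]}'
python3 -m inch '{"dp":[[0,0,0],[0,0,0],[0,0,0],[0,0,0],[0,0,0]],"spin":[0,0,0,0,0],"hand":[4,4,4,4,4]}'
python3 -m inch '{"dp":[[0,0,0],[0,0,0],[0,0,0],[0,0,0],[0,0,0]],"spin":[0,0,0,0,0],"hand":[4,4,4,4,4]}'
python3 -m inch '{"dp":[[0,0,0],[0,0,0],[0,0,0],[0,0,0],[0,0,0]],"spin":[0,0,0,0,0],"hand":[4,4,4,4,4]}'
python3 -c "
from h import *
from rig import ctrl
s,_=st();P=ctrl.camera('side');cv2.imwrite('pics/side8.png',P['img']);t=s['tcp_pos'];print(proj(P,[t-[0,0,28.6]]))
a=P['img'][120:180,195:275];cv2.imwrite('pics/s8c.png',cv2.resize(a,None,fx=9,fy=9,interpolation=2))"
```

```text
time: 17.38
tcp_pos: [542.2, 103.0, 218.0]
tool_rot: [117.4, 89.9, 36.4]
ft_force: [-2.6, -1.2, 18.2]
opening: 0.13
time: 17.8
tcp_pos: [542.2, 103.0, 218.1]
tool_rot: [118.0, 89.9, 37.0]
ft_force: [-3.5, 0.2, 17.3]
opening: 0.129
time: 18.22
tcp_pos: [542.2, 103.0, 218.1]
tool_rot: [116.7, 89.9, 35.7]
ft_force: [-2.5, -0.5, 17.4]
opening: 0.132
time: 18.63
tcp_pos: [542.2, 103.0, 218.1]
tool_rot: [116.7, 89.9, 35.7]
ft_force: [-3.3, -0.4, 17.8]
opening: 0.128
time: 19.05
tcp_pos: [542.2, 103.0, 218.0]
tool_rot: [117.8, 89.9, 36.8]
ft_force: [-3.8, -1.1, 17.4]
opening: 0.131
time: 19.47
tcp_pos: [542.2, 103.0, 218.1]
tool_rot: [117.2, 89.9, 36.2]
ft_force: [-3.2, -0.8, 17.8]
opening: 0.133
time: 19.88
tcp_pos: [542.2, 103.0, 218.0]
tool_rot: [116.6, 89.9, 35.6]
ft_force: [-3.4, -0.1, 17.5]
opening: 0.13
time: 20.3
tcp_pos: [542.2, 103.0, 218.0]
tool_rot: [117.0, 89.9, 36.0]
ft_force: [-2.9, 0.4, 18.0]
opening: 0.128
time: 20.72
tcp_pos: [542.2, 103.0, 218.1]
tool_rot: [117.6, 89.9, 36.7]
ft_force: [-4.2, -0.1, 17.7]
opening: 0.125
t 20.72 tcp [542.2 103.  218.1] x [ 0.001  0.001 -1.   ] yaz 9.03 F [-4.15 -0.13 17.75] M [-0.14  0.93  0.02] open 0.125 j [-34.7  23.2  24.8 105.2 -11.9  54.    4.4]
[[233.20214452 152.01785437]]
```

View pics/s8c.png

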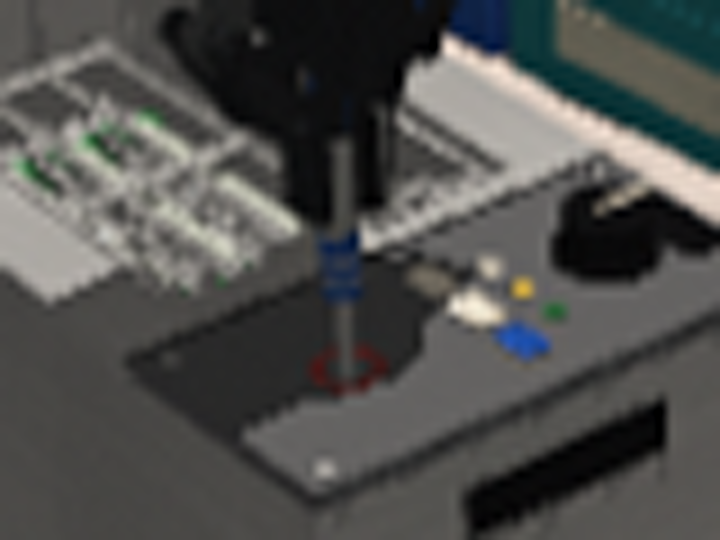

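View pics/side8.png

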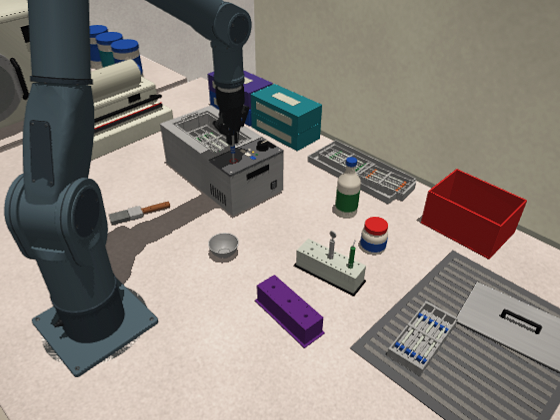

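The stem stands in the ring's centre. The handle's step sits at the same offset from its prediction as before contact, so the probe hasn't slipped, and nothing else has moved. Handing in.

```bash
python3 -c "
from rig import ctrl
print(ctrl.finish_job())"
```

```text
the job is handed in; nothing more can be done
None
```

The reset button is pressed home and held down, with the probe still gripped. I handed the job in about 21 s into the 45 s allowed.

- **Getting there:** I took the blue-handled probe from the left (+y) hole of the aluminium stand, not the purple look-alike. I then lowered it through the red-ringed hole.
- **Finding the button:** I felt first contact about 12 mm below the deck's top face. From there the force rose from about 2 N to 5 N, as the spring should. After about 6 mm it turned stiff: 1.5 mm more commanded raised the force from 8 to 17.7 N with only about 0.4 mm of movement.
- **Holding:** I held it at the stop with a steady 17–18 N for 3.75 s after the last push, well under the switch's 40 N limit. It stayed in that position when I handed in.

**Last checks:** The final picture shows the stem inside the ring, no visible slip in the grip and everything else in place. Two small disagreements:
- The camera fits of the hole differed by 1–2 mm and the side camera sat about 0.5 px off the arm, so I centred the probe on the picture itself.
- There is a small sideways force of 3–4 N while pressing, so the stem may be lightly touching the hole's edge.

I had no direct reading of the button's travel. That it is fully down comes from the force and position readings.

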